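# Seat a test panel on the vacuum fixture and set its throttle valve

### The arm

A 6-joint arm with a two-finger parallel gripper is mounted at the origin on a cart in front of the work surface, level with it; the furniture and walls round the work are solid. World frame = base frame: x ahead of the robot, y to its left, z up, the work surface at z = 0. Lengths are in m, angles in rad, forces in N, time in s.
With the tool pointing down it reaches from about 0.25 to 0.8 m from the base axis. Payload 8.5 kg.
Tool frame: the origin (TCP) lies midway between the tips of the shut fingers; the grasp point (between the pads) lies 19 mm behind it (bot.grasp_offset is the x of the grasp point in the tool frame, in m); x points along the fingers, y is the direction in which the jaws open and shut, and the axes are right-handed (so a half turn about x gives the same grasp; the last joint's range is limited). The gripper opens to 85 mm and grips with 20 to 120 N. Pads are 22 mm wide; open, the fingers measure 114 mm over their backs; the gripper's body (76 mm by 85 mm) begins 54 mm behind the grasp point. The pads swing forward as they close: fully open they stand 13 mm farther back than shut.
Start: joints at [-1.1, 0.238, -0.013, 1.319, 0, 1.571], TCP at [0.238, -0.468, 0.194] pointing down, gripper open.
Joint ranges: [-2.66, 2.66], [-1.03, 1.9], [-1.14, 1.46], [-1.82, 2.27], [-1.45, 1.34], [-3.14, 3.14]. Speed limits (rad/s): [2.22, 2.22, 2.79, 3.14, 3.14, 3.14].

### API

Orientations are given as a rotation vector (axis times angle).
In Python, from cell import bot, jaws, inverse_kinematics, imaging gives the robot as it stands. The module is installed in compiled form; this text tells all that it offers. Calls block until the motion is done:
- bot.move_pose(position, orientation): joint-space move of the TCP to a pose.
- bot.line_to(position, rate=0.15, attitude=None, force_limit=None): straight line of the TCP; attitude=None keeps the orientation; rate is the mean speed in m/s. With force_limit (N) it stops when the force on the tool has changed by that much, and returns True; else False.
- bot.set_joints(angles): joint-space move.
- jaws.set_gripper(opening, grip_force=None): finger opening in m; grip_force is the grip in N (None keeps the last); returns when the fingers have stopped.
- bot.dwell(seconds).
- inverse_kinematics(position, orientation): joint angles nearest the present ones, or None.
- bot.read_state(): the state.
- imaging.camera(name): name is "scene" or "top" or "wrist"; returns the picture (480x640x3 uint8, red, green, blue); there is no depth.
- imaging.camera_model(name): a dict with "intrinsics" (3x3 intrinsics, pixels), "eye" and "rotation" of the camera in the world. Camera axes: x right, y down, z forward; pixel columns grow to the right and rows downward; lengths in m; the calibration is good to about 2 mm. A picture is of the moment at which its call begins: read the wrist's pose just before it. camera_model takes no time and is no camera call; for the wrist camera it gives the pose at the moment of the call.
A pose or a line that the arm cannot do raises bot.MotionError and nothing moves.
- bot.finish_job(): hands the job in, once; it reports no verdict.
The state is a dict: "time_s": time; "joint_positions": joint angles; "qvel": joint speeds; "effort": joint torques, N m; "position": TCP position; "tool_rot": TCP orientation; "ft_force": force on the tool from outside, world axes, zero at the start; "wrist_torque": the same for the moment, N m; "finger_gap": finger opening in m.
Only numpy, scipy, OpenCV 4.12 (cv2) and the standard library are available. Lean on these libraries where they do the work, as an engineer would, in place of code of your own. Each camera call takes 0.05 s, during which the arm holds its last target. There are 200 camera calls.

### The job

The painted test panel stands proud of its frame on the stiff rubber seals of the vacuum fixture: first press it down until it lies level and fully seated, flush with the frame all round. Then open the throttle valve, turning its blue bar handle counterclockwise seen from above, until the red needle points at the green mark on the bezel. The handle has play on its stem, so go by the needle; leave the other things on the table where they are, and let go of everything.

Things in the scene. Friction and masses are not known exactly. Their poses are not given: they have to be found in the camera images.
- vacuum_fixture: Fixed aluminium base plate 160 x 330 x 10 mm on the table, carrying the panel bed and the throttle valve. Origin: centre of its underside; local z up, local x along the 160 mm side (away from the robot at yaw 0). The bed is centred at local y +85 mm, the valve axis at local y -105 mm; a copper pipe joins them (top 30 mm above the table).
- bed_center (a point): Centre of the pocket floor, 18 mm above the table; axes as the fixture's. Pocket 116 x 116 mm, in a grey frame 10 mm wide, top 26 mm above the table. Under the panel two rubber seal strips (90 mm along local x, 10 wide) at local y +45 and -45 mm stand 5 to 10 mm proud of the floor. Each yields only above 8 N and stays where pushed, until it is level with the floor and the panel stops hard.
- test_panel: Loose steel panel 110 x 110 x 8 mm, 0.25 kg, blue with a white stripe on top, lying in the pocket on the two seal strips. Origin: centre of its underside, local z up. Seated, its origin is at bed_center and its top is flush with the frame, 26 mm above the table. Best pressed over each strip in turn.
- valve_stem (a joint): Opening of the valve stem, which carries the red needle: 0 = closed, needle toward the fixture's local -x; grows counterclockwise seen from above, stop at 5.2 rad. Starts at 0 to 0.35. Stiff (0.15 N m) and stays where it is left.
- mark_ring (a joint): Angle of the green mark on the black bezel, measured as valve_stem is: the needle points at the mark when valve_stem equals mark_ring. 3.0 to 4.2 rad; it does not move.
- needle_tip (a point): Tip of the red needle, 43 mm from the valve axis, 47 mm above the table, just over the white dial and under the handle. Turns with the stem. The needle cannot be touched.
- mark (a point): Inner end of the green mark on the bezel, 43 mm from the valve axis.
- handle_grip (a point): Point on the valve axis in the blue bar handle, 80 mm above the table. The bar is 62 mm long (this point's local x), 14 thick (local y), 34 tall, from 58 to 92 mm above the table; dial below it: 90 mm across, top at 44 mm; bezel 104 mm across. The bar points the needle's way but has 0.12 rad of play on the stem to either side before it takes the stem along. Needs several grasps.
- spare_cap: Bystander: blue upturned screw cap, 45 mm across, 18 mm tall, loose on the fixture's base plate beside the pipe. Origin: centre of its underside.
- jar_green: Bystander: white jar with a green lid, 64 mm across, 56 mm tall, loose. Origin: centre of its underside.
- wax_tin: Bystander: flat white tin with a red lid, 80 mm across, 34 mm tall, loose. Origin: centre of its underside.
- touchup_bottle: Bystander: small grey bottle with a black cap, 26 mm across, 74 mm tall, loose. Origin: centre of its underside.
There are look-alikes about, which are no part of the job. There is more than one size of the test_panel; the job needs the larger.

How it is judged:
By the outcome, as a careful person would: the job done as asked, in the order asked, and still so for the second after the job is handed in, with the robot touching nothing.
It also fails if it takes over 72 s, if anything falls off the work surface, if the arm or the gripper's body presses on something with over 40 N, if the wrist force passes 120 N, or if a joint passes its speed limit or range.

## Working session

There is one attempt and no reset: what is moved stays moved. The work goes in short steps, each a Python script; the robot and the scene stay as the last script left them, time stands still between calls to the robot, and variables do not carry over. Pictures are saved under pics/ and viewed, about 8 in all and at most 12, crops included, and the job is handed in when it is done.

```bash
mkdir -p pics
cat > h.py <<'E'
import numpy as np, cv2
from cell import bot, jaws, inverse_kinematics, imaging
def snap(name,fn):
    m=imaging.camera_model(name); im=imaging.camera(name); cv2.imwrite('pics/'+fn,im[:,:,::-1]); return im,m
def cast(m,u,v,z):
    K=np.array(m["intrinsics"]);R=np.array(m["rotation"]);e=np.array(m["eye"])
    d=R@np.linalg.inv(K)@np.array([u,v,1.]); return e+d*(z-e[2])/d[2]
def proj(m,p):
    K=np.array(m["intrinsics"]);R=np.array(m["rotation"]);e=np.array(m["eye"])
    q=K@(R.T@(np.array(p)-e)); return q[:2]/q[2]
E
python3 - <<'E'
from h import *
for n in ("top","scene"):
    im,m=snap(n,n+"0.png"); print(n,m)
a=cv2.imread('pics/top0.png');b=cv2.imread('pics/scene0.png')
print(bot.read_state())
E
```

```text
top {'intrinsics': array([[453.81873551,   0.        , 319.8984575 ],
       [  0.        , 453.81873551, 233.70916066],
       [  0.        ,   0.        ,   1.        ]]), 'eye': array([ 0.4236276 , -0.14555465,  1.12701908]), 'rotation': array([-2.2067178 ,  2.14775425, -0.02419489])}
scene {'intrinsics': array([[611.45176934,   0.        , 327.37335754],
       [  0.        , 611.45176934, 235.09300976],
       [  0.        ,   0.        ,   1.        ]]), 'eye': array([0.01761302, 0.62804856, 0.79366686]), 'rotation': array([-0.708645  ,  2.54133307, -1.20280667])}
{'time_s': 0.1, 'joint_positions': array([-1.09998680e+00,  2.38750266e-01, -1.41749782e-02,  1.31917845e+00,
       -1.44599114e-05,  1.57080592e+00]), 'qvel': array([-0.00110756,  0.00134169,  0.0023428 , -0.00017885,  0.00029298,
        0.00014959]), 'effort': array([ 9.30534661e-04, -5.39717567e+01,  3.46997666e+01,  1.34869100e-02,
        4.66943050e-05, -1.47343701e-05]), 'position': array([ 0.23795156, -0.46751333,  0.19352451]), 'tool_rot': array([ 1.95932612,  0.47129248, -1.95996896]), 'ft_force': array([-0.79524299, -0.24479692, -0.48396739]), 'wrist_torque': array([ 0.01217209, -0.01281064,  0.01160769]), 'finger_gap': 0.08546649829607122}
```

View pics/top0.png

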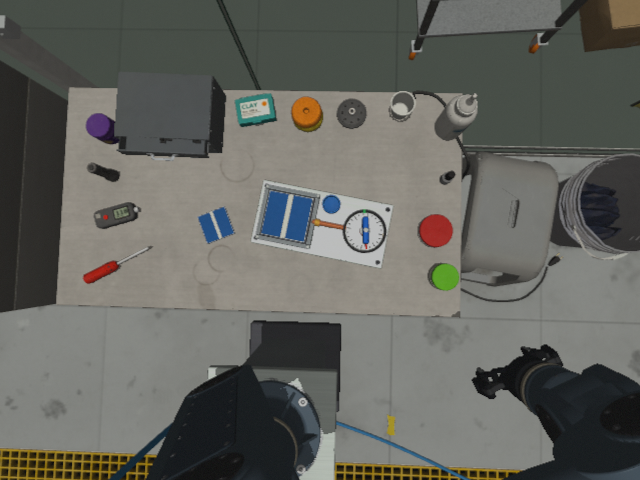

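View pics/scene0.png

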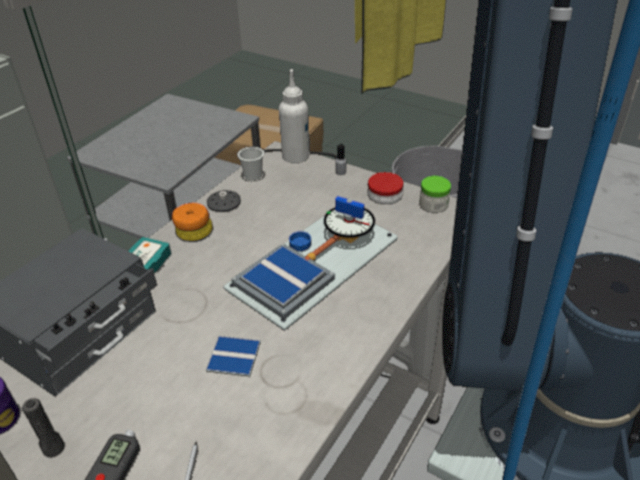

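Candidates for the panel are the large blue one in the grey frame (287,217) and the small loose one (216,225). The description picks the one in the pocket. Candidates for the handle are the blue bar on the dial (366,232) and the round spare cap (332,204). It is the bar. I'll measure roughly from the top view, then take a close wrist view.

```bash
cat >> h.py <<'E'
from scipy.spatial.transform import Rotation as Ro
import cell
_cm=imaging.camera_model
def cm(n):
    m=dict(_cm(n)); r=np.array(m["rotation"]); m["rotation"]=Ro.from_rotvec(r).as_matrix() if r.shape==(3,) else r; return m
def snap(name,fn):
    m=cm(name); im=imaging.camera(name); cv2.imwrite('pics/'+fn,im[:,:,::-1]); return im,m
def down(yaw):
    # tool x down, tool y (jaw axis) at yaw in world
    x=np.array([0,0,-1.]);y=np.array([np.cos(yaw),np.sin(yaw),0]);return Ro.from_matrix(np.c_[x,y,np.cross(x,y)]).as_rotvec()
E
python3 - <<'E'
from h import *
m=cm("top")
c=[cast(m,u,v,.01) for u,v in((264,181),(393,206),(382,268),(251,241))]
for p in c: print(p.round(4))
ctr=np.mean(c,0);ly=(c[0]+c[3]-c[1]-c[2]);yaw=np.arctan2(ly[1],ly[0])-np.pi/2
print("ctr",ctr,"yaw",yaw)
R=Ro.from_euler('z',yaw).as_matrix()
for n,l in(("bed",[0,.085,0]),("valve",[0,-.105,0])):print(n,ctr+R@l)
w=cm("wrist"); s=bot.read_state(); print(Ro.from_rotvec(s["tool_rot"]).as_matrix().round(2)); T=Ro.from_rotvec(s["tool_rot"]).as_matrix()
print("cam in tool",T.T@(w["eye"]-s["position"]),(T.T@w["rotation"]).round(2),w["intrinsics"])
for n,p in(("cap",(332,204)),("jar",(446,277)),("tin",(436,230)),("bot",(449,177)),("small",(216,225))): print(n,cast(m,*p,.03))
E
```

```text
[0.6126 0.035  0.01  ]
[ 0.5577 -0.2861  0.01  ]
[ 0.4047 -0.2622  0.01  ]
[0.4622 0.0621 0.01  ]
ctr [ 0.50928993 -0.1127953   0.01      ] yaw -0.17222754013425834
bed [ 0.523857   -0.02905284  0.01      ]
valve [ 0.4912953  -0.21624188  0.01      ]
[[-0.    0.45 -0.89]
 [ 0.   -0.89 -0.45]
 [-1.   -0.    0.  ]]
cam in tool [-0.17987518  0.00048897 -0.0682218 ] [[ 0.   -0.27  0.96]
 [ 1.    0.   -0.  ]
 [-0.    0.96  0.27]] [[390.39598121   0.         316.92983   ]
 [  0.         390.39598121 236.28054456]
 [  0.           0.           1.        ]]
cap [ 0.55662185 -0.13605212  0.03      ]
jar [ 0.38798403 -0.41278984  0.03      ]
tin [ 0.49984109 -0.38753539  0.03      ]
bot [ 0.62900143 -0.41692288  0.03      ]
small [0.4982541  0.14577514 0.03      ]
```

Run:
```python
from h import *
jaws.set_gripper(0.0,60)
o=down(-0.172-np.pi/2+np.pi)  # test both jaw senses
for y in(-0.172-np.pi/2,-0.172+np.pi/2,-.172,-.172+np.pi): print(y,inverse_kinematics([.54,-.14,.16],down(y)))
bot.move_pose([.54,-.14,.20],down(-0.172-np.pi/2))
im,m=snap("wrist","w1.png"); np.savez("w1.npz",**m)
s=bot.read_state();print(s["time_s"],s["position"],m["eye"])
R=Ro.from_euler('z',-.172).as_matrix();c=np.array([.5093,-.1128,0])
for n,l in(("bed",[0,.085,.026]),("valve",[0,-.105,.044])):print(n,proj(m,c+R@l))
```

```text
-1.7427963267948965 [-2.53674096e-01  3.07264271e-01 -4.90679624e-03  1.25862526e+00
 -4.44089210e-16  3.05991856e+00]
1.3987963267948966 [-0.2536741   0.30726427 -0.0049068   1.25862526  0.         -0.0816741 ]
-0.172 [-0.2536741   0.30726427 -0.0049068   1.25862526  0.          1.48912223]
2.969592653589793 [-0.2536741   0.30726427 -0.0049068   1.25862526  0.         -1.65247042]
2.55 [ 0.53971158 -0.14081539  0.20001341] [ 0.60722962 -0.15278155  0.37985112]
bed [203.36417575 240.6133367 ]
valve [408.88764608 246.28018575]
```

View pics/w1.png

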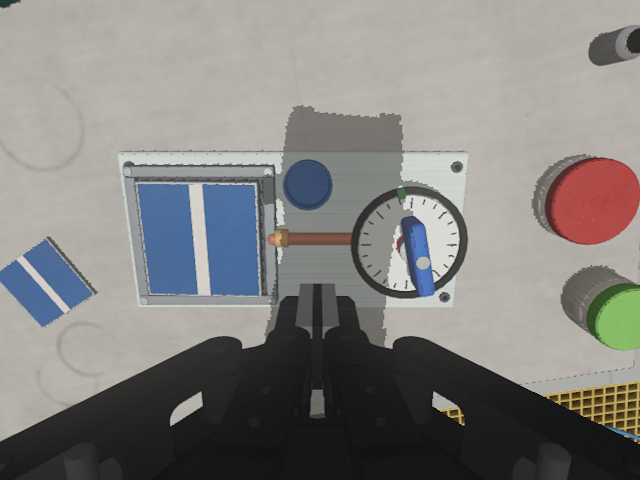

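The view shows the large panel in its frame (200,240), the loose small panel (45,282), the dial centred near (410,243), the green mark (402,192) and the blue bar (420,260). I'll measure the dial, mark and panel by mask and take one zoomed crop as the check.

Run:
```python
from h import *
m=dict(np.load("w1.npz")); im=cv2.imread("pics/w1.png"); hsv=cv2.cvtColor(im,cv2.COLOR_BGR2HSV)
cv2.imwrite("pics/w1c.png",cv2.resize(im[170:315,335:485],None,fx=4,fy=4,interpolation=cv2.INTER_CUBIC))
def cen(mask,box):
    u0,v0,u1,v1=box;ys,xs=np.nonzero(mask[v0:v1,u0:u1]);return xs+u0,ys+v0
g=cv2.inRange(hsv,(40,80,30),(85,255,255)); x,y=cen(g,(380,170,480,320)); print("green",len(x),x.mean(),y.mean(),y.max())
gm=cast(m,x.mean(),y.mean(),.045); print(gm)
# dark bezel
d=cv2.inRange(hsv,(0,0,0),(180,255,60)); sub=np.zeros_like(d); sub[175:305,345:475]=d[175:305,345:475]
cs,_=cv2.findContours(sub,cv2.RETR_EXTERNAL,cv2.CHAIN_APPROX_NONE); c=max(cs,key=cv2.contourArea)
P=np.array([cast(m,*p[0],.044)[:2] for p in c],np.float32); (cx,cy),r=cv2.minEnclosingCircle(P); el=cv2.fitEllipse(P); print("bezel",cx,cy,r,el)
b=cv2.inRange(hsv,(100,100,40),(130,255,255)); sub=np.zeros_like(b); sub[165:310,120:270]=b[165:310,120:270]
pts=np.argwhere(sub)[:,::-1].astype(np.float32); P=np.array([cast(m,*p,.033)[:2] for p in cv2.convexHull(pts)[:,0]],np.float32); print("panel",cv2.minAreaRect(P))
sub[:]=0; sub[205:305,395:445]=b[205:305,395:445]
cs,_=cv2.findContours(sub,0,2); c=max(cs,key=cv2.contourArea);print("bar px",cv2.minAreaRect(c))
P=np.array([cast(m,*p[0],.092)[:2] for p in c],np.float32);print("bar",cv2.minAreaRect(P))
w=cv2.inRange(hsv,(0,100,60),(8,255,255)); x,y=cen(w,(360,190,460,300)); print("red",len(x),x.mean(),y.mean(),cast(m,x.mean(),y.mean(),.047))
```

```text
green 72 401.2361111111111 192.84722222222223 198
[ 0.54087791 -0.21479525  0.045     ]
bezel 0.4932909905910492 -0.21143382787704468 0.051759131252765656 ((0.49369215965270996, -0.21084779500961304), (0.08772960305213928, 0.09663610905408859), 88.46460723876953)
panel ((0.5254873633384705, -0.028323397040367126), (0.10389738529920578, 0.10590491443872452), 80.05339813232422)
bar px ((420.4908752441406, 257.5015869140625), (77.08517456054688, 17.76456069946289), 80.36246490478516)
bar ((0.4963642656803131, -0.2152465432882309), (0.06381651014089584, 0.01379777118563652), 3.0657036304473877)
red 32 398.6875 242.625 [ 0.49729966 -0.20711854  0.047     ]
```

View pics/w1c.png

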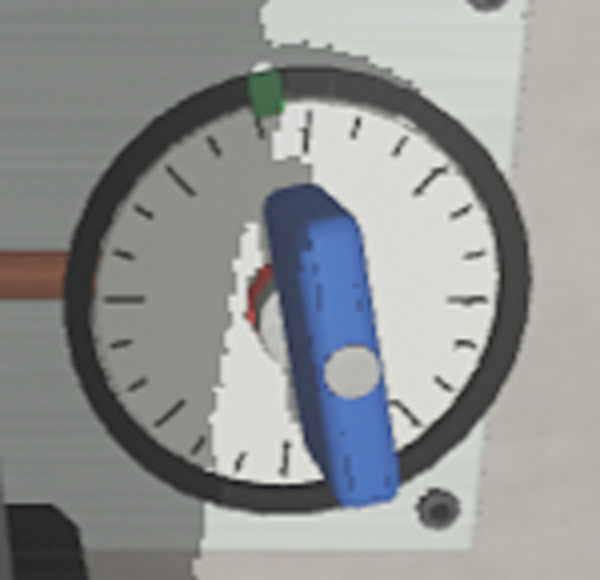

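The bed is about (0.5245,-0.0285), yaw -0.173, and the valve about (0.4935,-0.2135). The mark is about 3.24 rad and the bar about 0.23. Pressing the panel comes first, with closed fingers over each strip.

Run:
```python
from h import *
R=Ro.from_euler('z',-.173).as_matrix(); bed=np.array([.5245,-.0285,0]); o=down(-.173-np.pi/2)
for i,ly in enumerate((.045,-.045,.045,-.045)):
    p=bed+R@[0,ly,0]
    z0=.05
    if i==0: bot.move_pose(p+[0,0,.07],o)
    else: bot.line_to(p+[0,0,z0],.15)
    if i==0: bot.line_to(p+[0,0,z0],.1)
    f0=bot.read_state()["ft_force"]
    hit=bot.line_to(p+[0,0,.018],.015,force_limit=28)
    s=bot.read_state(); print(i,hit,s["time_s"],s["position"].round(4),(s["ft_force"]-f0).round(1))
    bot.line_to(p+[0,0,z0],.1)
bot.move_pose([.53,-.19,.20],o); im,m=snap("wrist","w2.png"); np.savez("w2.npz",**m)
cv2.imwrite("pics/w2c.png",cv2.resize(im[140:320,100:290,::-1],None,fx=3,fy=3)) 
print(bot.read_state()["time_s"])
```

```text
0 False 10.1083 [0.5323 0.0158 0.0181] [ 1.4 -0.3 -0.3]
1 False 13.6083 [ 0.5168 -0.0728  0.0181] [-0.9 -0.7  1. ]
2 False 17.1083 [0.5323 0.0158 0.0181] [1.9 0.  0.1]
3 False 20.6083 [ 0.5168 -0.0728  0.018 ] [-1.2  0.1  0.1]
26.1083
```

Run:
```python
from h import *
s=bot.read_state();print(s["finger_gap"],s["position"],s["ft_force"],s["time_s"])
```

```text
-0.0001321745306794079 [ 0.52999714 -0.18998682  0.19999198] [ 0.68106688 -0.22101421 -0.0050625 ] 26.1083
```

View pics/w2.png

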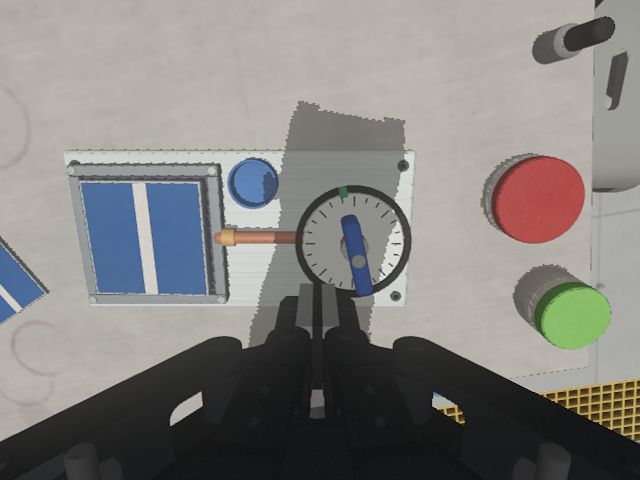

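Run:
```python
from h import *
m=dict(np.load("w2.npz"))
print("tcp px",proj(m,[.53,-.19,.20]),"pt 20mm up",proj(m,[.53,-.19,.22]), "grasp pt 40mm up",proj(m,[.53,-.19,.24]))
R=Ro.from_euler('z',-.173).as_matrix(); bed=np.array([.5245,-.0285,0])
# panel corners: frame vs panel in both views
for w in("w1","w2"):
    mm=dict(np.load(w+".npz"));im=cv2.imread("pics/%s.png"%w);hsv=cv2.cvtColor(im,cv2.COLOR_BGR2HSV)
    b=cv2.inRange(hsv,(100,100,40),(130,255,255)); n,l,st,_=cv2.connectedComponentsWithStats(cv2.morphologyEx(b,cv2.MORPH_CLOSE,np.ones((21,21))))
    k=[i for i in range(1,n) if 8000<st[i,4]<20000]; sub=((l==k[0])&(b>0)).astype(np.uint8)
    r=cv2.boxPoints(cv2.minAreaRect(np.argwhere(sub)[:,::-1].astype(np.float32)))
    h=cv2.convexHull(np.argwhere(sub)[:,::-1].astype(np.int32))
    for z in(.026,.034):
        P=np.array([cast(mm,*p[0],z)[:2] for p in h],np.float32);print(w,z,cv2.minAreaRect(P))
a=np.vstack([np.hstack([cv2.resize(cv2.imread("pics/w1.png")[145:315,115:285],None,fx=2.3,fy=2.3),cv2.resize(cv2.imread("pics/w2.png")[145:315,60:230],None,fx=2.3,fy=2.3)])])
cv2.imwrite("pics/cmp.png",a);print(a.shape)
```

```text
tcp px [316.5051109  271.98648593] pt 20mm up [316.39976608 288.18497625] grasp pt 40mm up [316.26791988 308.45848642]
w1 0.026 ((0.5238377451896667, -0.02581164240837097), (0.10599419474601746, 0.10804226249456406), 80.05339813232422)
w1 0.034 ((0.5257230401039124, -0.028682231903076172), (0.10359784960746765, 0.10559959709644318), 80.05341339111328)
w2 0.026 ((0.5239179134368896, -0.02471083402633667), (0.10528761893510818, 0.107952781021595), 80.03610229492188)
w2 0.034 ((0.5255802869796753, -0.028723828494548798), (0.10290703177452087, 0.10551192611455917), 80.03610229492188)
(391, 782, 3)
```

View pics/cmp.png

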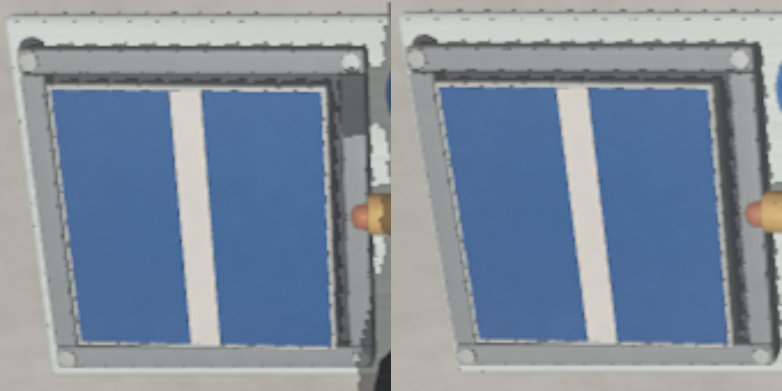

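The panel is still proud. The visible fingertip (row ~285, TCP predicted at 272) sits some 15 mm short of the TCP, so nothing was touched. I'll press lower, guarded by force, with the jaws turned along local x to keep clear of the frame.

Run:
```python
from h import *
R=Ro.from_euler('z',-.173).as_matrix(); bed=np.array([.5245,-.0285,0]); o=down(-.173)
for i,ly in enumerate((-.042,.042)):
    p=bed+R@[0,ly,0]
    if i==0: bot.move_pose(p+[0,0,.06],o); print(bot.read_state()["time_s"])
    else: bot.line_to(p+[0,0,.04],.2)
    bot.line_to(p+[0,0,.024],.1)
    f0=bot.read_state()["ft_force"]
    hit=bot.line_to(p+[0,0,-.006],.02,force_limit=30)
    s=bot.read_state(); print(i,hit,s["time_s"],s["position"].round(4),(s["ft_force"]-f0).round(1))
    bot.line_to(p+[0,0,.03],.15)
print(bot.read_state()["time_s"],bot.read_state()["joint_positions"])
```

```text
27.3417
0 False 29.5 [ 0.5172 -0.0702 -0.0057] [-2.6 -2.   5.3]
1 False 32.425 [ 0.5318  0.0129 -0.0059] [-0.4  0.1 -0.2]
32.8167 [ 2.42097477e-02  3.57027212e-01 -2.87903230e-01  9.24357432e-01
  6.53865451e-06  1.76803292e+00]
```

Run:
```python
from h import *
R=Ro.from_euler('z',-.173).as_matrix(); bed=np.array([.5245,-.0285,0])
p=bed+R@[0,.042,0]
bot.line_to(p+[0,0,-.004],.1,force_limit=30)
im,m=snap("wrist","w3.png"); sc,ms=snap("scene","s3.png"); s=bot.read_state()
print(s["time_s"],s["ft_force"],s["position"],"off",bot.grasp_offset,proj(m,s["position"]),proj(ms,s["position"]),proj(ms,s["position"]+[0,0,.035]))
c=cv2.resize(sc[200:340,200:360,::-1],None,fx=3.4,fy=3.4)
w=cv2.resize(im[120:480,140:500,::-1],(476,476))
cv2.imwrite("pics/c3.png",np.hstack([cv2.resize(c,(400,476)),cv2.resize(w,(400,476))]))
```

```text
33.4083 [-0.23676019 -0.34456274 -0.06446831] [ 0.53174691  0.01286505 -0.00382189] off -0.0187 [317.61129049 271.4006236 ] [267.53273108 299.61731521] [266.1264     285.79819815]
```

View pics/c3.png

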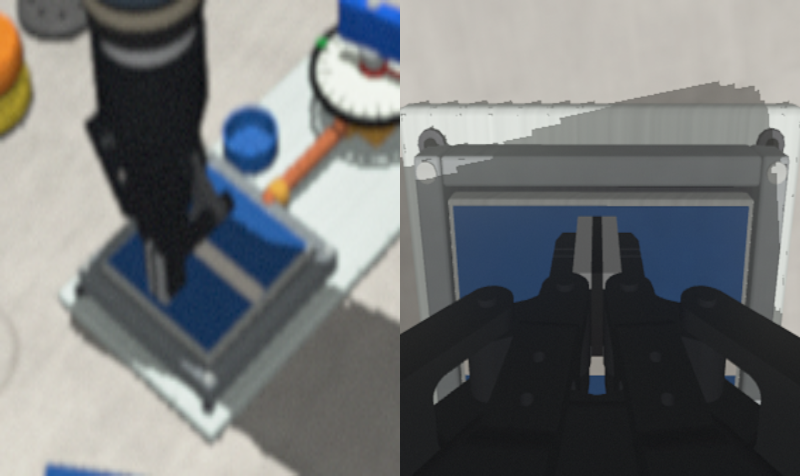

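The real tip sits about 30+ mm above the reported TCP. In the scene view the tip is at ~(268,288), against (268,300) for the TCP, and it is just about to touch the panel. I'll carry on down under the force limit.

Run:
```python
from h import *
R=Ro.from_euler('z',-.173).as_matrix(); bed=np.array([.5245,-.0285,0])
for i,ly in enumerate((.042,-.042)):
    p=bed+R@[0,ly,0]
    if i: bot.line_to(p+[0,0,.01],.2); bot.line_to(p+[0,0,0],.1)
    f0=bot.read_state()["ft_force"]
    hit=bot.line_to(p+[0,0,-.03],.02,force_limit=30)
    s=bot.read_state(); print(i,hit,s["time_s"],s["position"].round(4),(s["ft_force"]-f0).round(1))
    bot.line_to(p+[0,0,.01],.2)
print(bot.read_state()["time_s"])
```

```text
0 True 34.0167 [ 0.5321  0.013  -0.0105] [-1.6 -0.8  8.1]
1 True 35.8583 [ 0.5174 -0.0702 -0.0111] [-2.2 -0.7  9.2]
36.1167
```

Both sides now stop hard at the same height (-0.0105 and -0.0111), so the panel is seated, and the tip offset is about 37 mm. I'll give the +y side one quick confirming press, then use the jaws as a loose wrench on the bar for the first turn.

```bash
cat >> h.py <<'E'
V=np.array([.4935,-.2135,0]); A0=np.pi-.173   # world angle of stem=0
E
python3 - <<'E'
from h import *
R=Ro.from_euler('z',-.173).as_matrix(); bed=np.array([.5245,-.0285,0])
T=lambda:round(bot.read_state()["time_s"],2)
p=bed+R@[0,.042,0]
bot.line_to(p+[0,0,.0],.2); hit=bot.line_to(p+[0,0,-.03],.02,force_limit=30); print(hit,bot.read_state()["position"],T())
bot.line_to(p+[0,0,.06],.25)
yaw=A0+.226-3*np.pi/2+np.pi-np.pi
yaw=(yaw+np.pi)%(2*np.pi)-np.pi
print("yaw",yaw)
bot.move_pose(V+[0,0,.085],down(yaw)); jaws.set_gripper(.036,20); print(T(),bot.read_state()["joint_positions"][5])
hit=bot.line_to(V+[0,0,.028],.1,force_limit=12); print(hit,bot.read_state()["position"],T())
jaws.set_gripper(.019,20); s=bot.read_state();print(s["finger_gap"],s["ft_force"],T())
q=np.array(s["joint_positions"]);q6=q[5]
for d in (1.0,2.0,2.95):
    q[5]=q6-d; bot.set_joints(q); s=bot.read_state(); print(d,s["ft_force"].round(1),s["wrist_torque"].round(2),T())
E
```

```text
True [ 0.53184265  0.01276437 -0.01114124] 37.46
yaw -1.5177963267948966
39.24 2.680053792517562
False [ 0.49375241 -0.21363492  0.02835151] 39.96
0.01851572894463118 [-0.5121312   0.08578809  0.44954262] 40.27
1.0 [-0.3 -6.2 -1. ] [-1.12  0.15 -0.13] 41.21
2.0 [-5.  -4.8  0.9] [-1.04  0.9  -0.04] 42.15
2.95 [-7.9 -7.8  2. ] [-1.66  1.4  -0.13] 43.06
```

The panel stops at -0.0111 on both sides, so it is level. The handle has followed the jaws. Next I lift, flip the tool by half a turn so the camera sees the needle side, and look.

```bash
cat >> h.py <<'E'
def dial(im,m,show=None):
    hsv=cv2.cvtColor(im,cv2.COLOR_RGB2HSV); c=V+[0,0,.047]; out={}
    Y,X=np.mgrid[0:480,0:640]; K,R,e=m["intrinsics"],m["rotation"],m["eye"]
    d=np.stack([X,Y,np.ones_like(X)],-1)@(R@np.linalg.inv(K)).T; P=e+d*((.047-e[2])/d[...,2])[...,None]
    r=np.hypot(P[...,0]-V[0],P[...,1]-V[1]); a=np.arctan2(P[...,1]-V[1],P[...,0]-V[0])
    for n,lo,hi,r0,r1 in(("needle",(0,120,60),(8,255,255),.018,.050),("mark",(40,80,30),(85,255,255),.035,.058)):
        k=(cv2.inRange(hsv,lo,hi)>0)&(r>r0)&(r<r1)
        out[n]=(int(k.sum()),float((np.angle(np.exp(1j*a[k]).mean())-A0)%(2*np.pi)) if k.any() else None, X[k].mean() if k.any() else None, Y[k].mean() if k.any() else None)
    return out
E
python3 - <<'E'
from h import *
T=lambda:round(bot.read_state()["time_s"],2)
jaws.set_gripper(.036); s=bot.read_state()
bot.line_to(V+[0,0,.15],.3)
q=np.array(bot.read_state()["joint_positions"]); q[5]+=np.pi; bot.set_joints(q)
im,m=snap("wrist","w4.png"); np.savez("w4.npz",**m); print(T(),dial(im,m),proj(m,V+[0,0,.047]))
cx,cy=proj(m,V+[0,0,.047]).astype(int); cv2.imwrite("pics/w4c.png",cv2.resize(im[max(0,cy-100):cy+100,cx-100:cx+100,::-1],None,fx=2.9,fy=2.9)); print(cx,cy)
E
```

```text
46.62 {'needle': (90, 2.7621590405793293, np.float64(337.5777777777778), np.float64(177.2111111111111)), 'mark': (104, 3.2923032325061876, np.float64(309.1826923076923), np.float64(158.92307692307693))} [316.83728983 223.11947994]
316 223
```

View pics/w4c.png

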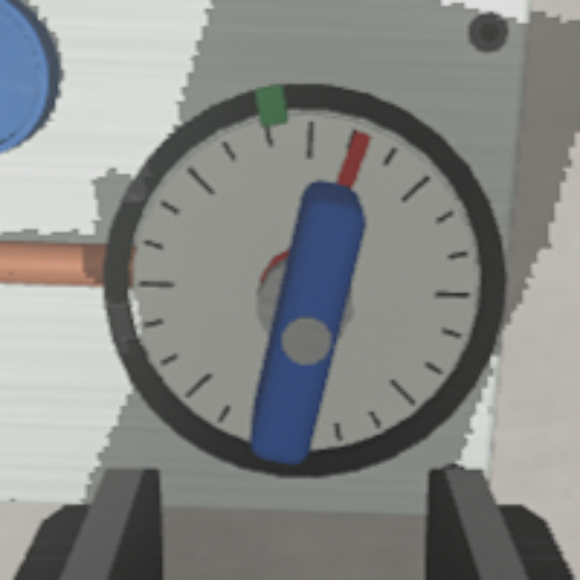

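The needle tip is at crop (354,160), the mark at (271,105) and the bezel centre at (305,281), so about 0.55 rad remains. I'll refine the valve centre, re-engage, and close the loop on the needle.

Run:
```python
import h
from h import *
m4=dict(np.load("w4.npz")); c=cast(m4,216+305/2.9,123+281/2.9,.046); print("centre",c)
h.V=np.array([c[0],c[1],0]); V=h.V
im4=cv2.imread("pics/w4.png")[:,:,::-1].copy(); print(dial(im4,m4))
T=lambda:round(bot.read_state()["time_s"],2)
o=bot.read_state()["tool_rot"]
bot.line_to(V+[0,0,.085],.3); hit=bot.line_to(V+[0,0,.028],.12,force_limit=12); print(hit,T())
if not hit:
    jaws.set_gripper(.019,20); q=np.array(bot.read_state()["joint_positions"])
    step=.25
    for i in range(7):
        q[5]-=step; bot.set_joints(q); im,m=snap("wrist","w5_%d.png"%i); d=dial(im,m); n,k=d["needle"],d["mark"]
        print(i,T(),step,n[:2],k[:2],bot.read_state()["wrist_torque"].round(2))
        if n[1] is None or k[1] is None or n[0]<30 or k[0]<30: break
        e=k[1]-n[1]
        if e<.012: break
        step=min(.3,e*.9 if e>.05 else e)
np.savez("w5.npz",V=V,**m); cv2.imwrite("pics/w5c.png",im[:,:,::-1])
```

```text
centre [ 0.49527113 -0.21701637  0.046     ]
{'needle': (90, 2.8235317722456807, np.float64(337.5777777777778), np.float64(177.2111111111111)), 'mark': (104, 3.36846080420649, np.float64(309.1826923076923), np.float64(158.92307692307693))}
False 47.62
0 48.33 0.25 (338, 3.10107468935936) (354, 3.366159429580074) [ 0.84 -0.15 -0.04]
1 48.72 0.23857626619864256 (326, 3.3521622528713104) (361, 3.3679805801406966) [ 1.41 -0.19 -0.08]
2 49.02 0.015818327269386145 (325, 3.3524088638436753) (359, 3.3685664597461065) [ 1.6  -0.31 -0.12]
3 49.32 0.016157595902431154 (326, 3.3678219175007054) (358, 3.368448370210935) [ 1.65 -0.31 -0.11]
```

View pics/w5c.png

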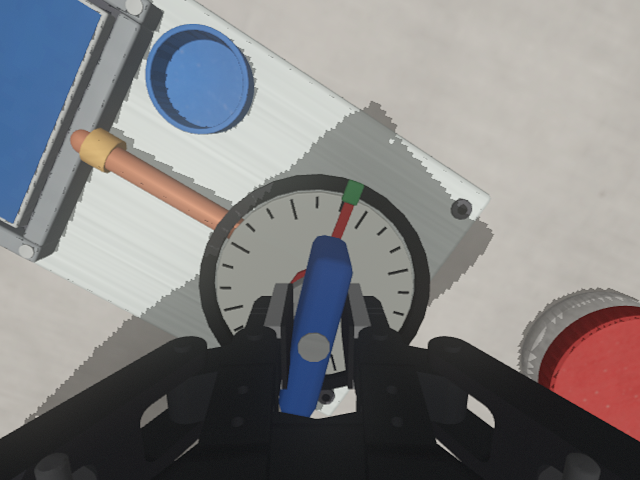

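The needle now meets the mark at (352,195). I'll let go, lift clear, and check the valve and the panel from above.

Run:
```python
import h
from h import *
z=np.load("w5.npz"); h.V=V=z["V"]
T=lambda:round(bot.read_state()["time_s"],2)
jaws.set_gripper(.036); bot.line_to(V+[0,0,.15],.2)
im,m=snap("wrist","w6.png"); print(T(),dial(im,m))
bot.move_pose([.53,-.19,.20],down(-.173-np.pi/2))
im,m=snap("wrist","w7.png"); print(T(),dial(im,m), m["eye"])
m2=dict(np.load("w2.npz")); print(m2["eye"])
a=cv2.imread("pics/w2.png")[145:315,60:230]; b=cv2.imread("pics/w7.png")[145:315,60:230]; c=cv2.imread("pics/w7.png")[170:310,285:425]
cv2.imwrite("pics/c7.png",np.hstack([cv2.resize(t,(266,266),interpolation=cv2.INTER_CUBIC) for t in(a,b,c)]))
```

```text
50.43 {'needle': (91, 3.3697836753148813, np.float64(331.9010989010989), np.float64(178.97802197802199)), 'mark': (109, 3.3708940306633743, np.float64(337.2477064220183), np.float64(163.38532110091742))}
51.13 {'needle': (67, 3.3706918178030945, np.float64(345.97014925373134), np.float64(204.91044776119404)), 'mark': (82, 3.370988960354344, np.float64(342.9512195121951), np.float64(190.8170731707317))} [ 0.59722326 -0.20199875  0.37837709]
[ 0.59744066 -0.20219537  0.37981966]
```

View pics/c7.png

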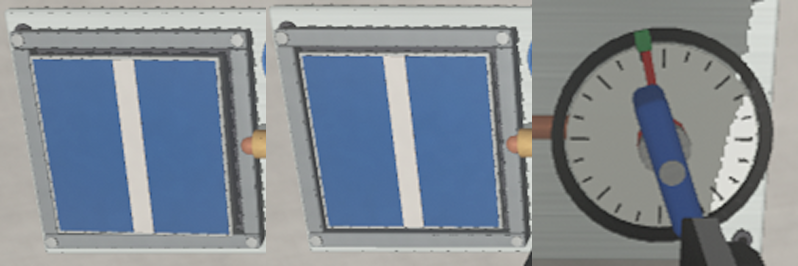

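The panel now shows an even gap all round, where before the press it hid the frame's inner edge. The needle sits on the mark and the robot is clear, so I'm handing in.

```bash
python3 -c "
from h import *
bot.finish_job(); print(bot.read_state()['time_s'])"
```

```text
the job is handed in; nothing more can be done
the job is handed in; nothing more can be done
```

I pressed the panel down, then turned the valve until the needle met the green mark. I handed the job in at about 51 s of the 72 s allowed. The hand-in gives no verdict.

- **Panel:** I pressed over each seal strip with a 30 N limit, and both sides stopped hard at the same height, within about 0.1 mm. In the last picture the gap is even all round and the panel no longer stands over the frame edge.
- **Valve:** I turned the handle counterclockwise in two grasps. After letting go, two views put the needle within about 0.001 rad of the mark.
- **Letting go:** The jaws are open and were lifted well clear. I planned the moves clear of the bystanders. The cap, jar and tin stood clear in the views I saw, but I did not measure them or the bottle again at the end.

**What went wrong:** The first presses touched nothing, because the fingertips sit about 37 mm behind the reported TCP. I worked that out from the pictures and the contact, and pressed again lower. My first mark angle (3.24 rad) was off because my first valve centre was a few millimetres out. With the corrected centre it came to 3.37 rad. I turned the handle by the needle and mark in the pictures, so that error did not affect the result.

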